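Set and lock the toe stop of a last gauge

ROBOT

A 7-joint arm with a two-finger parallel gripper is mounted at the origin on the work surface. World frame = base frame: x ahead of the robot, y to its left, z up, the work surface at z = 0. Lengths are in mm, angles in rad, forces in N, time in s.
With the tool pointing down it reaches from about 400 to 875 mm from the base axis. Payload 4.4 kg.
Tool frame: the origin (TCP) lies at the very end of the fingers, on their centre line; the grasp point (between the pads) lies 19 mm behind it; z points along the fingers, y is the line along which they close (so a half turn about z gives the same grasp; the last joint's range is limited). The gripper opens to 85 mm and grips with 20 to 120 N. Pads are 22 mm wide; open, the fingers measure 114 mm over their backs; the gripper's body (76 mm by 85 mm) begins 54 mm behind the grasp point. The pads swing forward as they close: fully open they stand 13 mm farther back than shut.
Start: joints at [1.103, 0.628, 0.038, 1.517, -0.027, 0.996, -0.02], TCP at [254.227, -598.236, 231.313] pointing down, gripper open.
Joint ranges: [-3.06, 3.06], [-0.37, 2.12], [-1.25, 1.32], [0.18, 2.47], [-1.1, 4.24], [0.23, 1.98], [-2.94, 2.94]. Speed limits (rad/s): [2.57, 2.57, 3.14, 3.14, 3.14, 3.14, 3.14].

INTERFACE

Orientations are given as a 3x3 rotation matrix whose columns are the frame's x, y, z axes.
In Python, from cell import env gives the robot as it stands.
- The arm moves only by the shell command python3 nudge.py 'ROWS'. ROWS is a JSON list of rows, 1 to 10 of them, each of 7 numbers: dx, dy, dz in units of 50 mm, then a rotation vector rx, ry, rz in rad, then the finger opening in mm; each row is the pose to reach, as a shift and turn from the pose commanded when the command began, along the tool's axes at that moment; what a row does not reach only later rows make up. A row lasts 1/10 s, in which the tool goes at most 50 mm and 0.15 rad, less where a joint would pass 70% of its speed; a pose out of reach is approached as far as the arm can. The fingers move at their own pace and stop on an object; the grip force is fixed at half the most. Time passes only in rows, so rows that do not move let the fingers close. It prints the time, the measured TCP pose, the force, the opening and the grip force at its end. Input that does not fit is refused with a message, and nothing moves.
- env.sense(): the state, without advancing time (a new reading comes with each control period).
- env.camera(name): name is "scene" or "top" or "wrist"; returns the picture (384x512x3 uint8, red, green, blue); there is no depth.
- env.calibration(name): a dict with "fx", "fy", "cx", "cy" (pixels), "world_from_camera" (4x4, takes a point from camera to world coordinates); the wrist camera has in their place "T_tool_cam" (4x4, takes a point from camera to tool coordinates, whose origin is the TCP and whose axes are the flange's). Camera axes: x right, y down, z forward; pixel columns grow to the right and rows downward; lengths in mm; the calibration is good to about 2 mm. The wrist camera is an equidistant fisheye: a pixel r from the principal point sees the ray r / f radians off the axis. A picture is of the moment at which its call begins: read the wrist's pose just before it. calibration takes no time and is no camera call.
- env.job_done(): hands the job in; it is judged then, once.
The state is a dict: "time": time; "q": joint angles; "qvel": joint speeds; "effort": joint torques, N m; "tool_pos": TCP position; "tcp_rot": TCP orientation; "ft_force": force on the tool from outside, world axes, zero at the start; "ft_torque": the same for the moment, N m; "opening": finger opening in mm; "gripper_force": force on a finger pad.
Only numpy, scipy, OpenCV 4.12 (cv2) and the standard library are available. Lean on these libraries where they do the work, as an engineer would, in place of code of your own. Each camera call takes 0.05 s, during which the arm holds its last target. There are 200 camera calls.

TASK

A shoe last lies loosely on the length gauge and the gauge's toe stop is still clamped where the last job left it. Slacken the stop's clamp knob, slide the stop up so that the last is gently pushed right back into the heel cup and sits snug between cup and stop, then tighten the knob so that it bites well and locks the stop there, without forcing it. Let the last stay flat and in line on the gauge, leave the other things on the bench where they are, and take the hand away.

Things in the scene. Friction and masses are not known exactly. Their poses are not given: they have to be found in the camera images.
- gauge: Last-length gauge, fixed: grey metal bed 500 mm long, 110 mm wide, top 20 mm above the bench (the last stands on it). Origin: centre of the bed's underside, at bench height. x axis level along the bed from the heel cup (wood, at the -x end) to the toe stop, which slides on the +x part; z up.
- heel_seat (a point): Middle of the back wall of the heel cup's hollow (inner radius 34 mm, open to +x; cup 86 mm wide, top 65 mm above the bench). 45 mm above the bench, at x = -200 mm, y = 0 in the gauge's frame; axes as the gauge. The last's heel belongs against it.
- toe_stop: Toe stop: steel carriage 110 mm long, 126 mm wide, deck 43.5 mm above the bench, with an upright face plate (100 wide, 8 thick, top 93.5 mm up) at its -x end. Slides only along the bed, found within 30 mm of its outer end, can go 150 mm towards the cup; free: about 2 N, with the last about 5 N, stays where left. Origin: in the face's plane, mid-line, at bench height; axes as the gauge.
- stop_face (a point): On the toe stop: middle of the face that meets the toe, 40 mm above the bench; axes as the gauge, the face looks to -x. Behind the plate two gussets reach to 28 mm behind the face, 43 mm either side of the middle.
- stop_back (a point): On the toe stop: middle of its plain upright rear end, 110 mm behind the face (+x), 32.5 mm above the bench; 126 mm wide, from 21.5 to 43.5 mm above the bench over the bed, which runs on behind it.
- clamp_knob (a joint): Knob angle (rad), + is counter-clockwise from above and slackens; clockwise tightens. Range -1.2 to 2.7; found clamped, within 0.15 of 0; from 0.9 the stop slides clear. With the stop at the last, the screw bites somewhere from 0.7 to -0.3, to be felt: torque, even when free (about 0.25 N m), then climbs about 0.8 N m per rad. About 0.4 N m over the free torque is right; 0.65 is too much.
- knob_grip (a point): On the knob's upright axis, mid-height of its bar: 68 mm above the bench at angle 0 (rises 2 mm per rad), 64 mm behind the stop's face. Black bar 70 mm long, 16 thick, 25 high on a round hub 30 mm wide. Bar's heading = gauge's yaw - 0.5 + clamp_knob (rad). Open to a grip from above across its thickness.
- clamp_screw: Steel clamp screw under the knob, carried by the stop, coarse thread (2 mm per rad). Origin on the knob's axis, at bench height at knob angle 0. Its tip presses on a steel strip below: 50 N on the wear strip is locked (0.25 N m over the free torque), 95 N is well tight (0.4), over 150 N (0.65) overtight.
- wear_strip: Inner of two steel strips lying end to end in the bed's middle slot, fixed: 186 mm long, 20 mm wide, its top 3.5 to 5.5 mm below the bed's top, differing by up to 1 mm either way from start to start. The clamp screw bears on it when the stop is at the last. Origin: centre of its underside.
- outer_strip: Outer steel strip, 114 mm long, 20 mm wide, next to the wear strip on its +x side; the clamp screw bears on it where the stop is found. Origin: centre of its underside.
- last: Shoe last to be gauged: white plastic foot form, 250 mm long, 87 wide at the ball, 95 high at the heel end, flat sole, about 0.3 to 0.65 kg, loose. Stands on the bed roughly in line, heel 10 to 28 mm short of the cup, toe short of the stop. Origin: under the back of the heel, at sole level; x from heel to toe, z up.
- last_heel (a point): Rearmost point of the last's heel, 25 mm above its sole, over its origin; axes as the last.
- last_toe (a point): Foremost point of the last's round toe, 250 mm ahead of the heel, 5 mm to its left (+y), 18 mm above its sole; axes as the last.
- spare_last: The other last of the pair, pale wood, 250 x 87 x 95 mm, standing loose on the bench on the far side of the gauge. Not to be moved. Origin: under its heel, x towards its toe.
- hammer: Hammer, 250 mm long, lying loose on the bench on the robot's side of the gauge. Not to be moved. Origin: under the middle of its length.
- wax_tin: Round tin, 87 mm across, 32 mm high, loose on the bench on the far side of the gauge. Not to be moved. Origin: centre of its underside.

How it is judged:
By the outcome, as a careful person would: the job done as asked, in the order asked, and still so for the second after the job is handed in, with the robot touching nothing.
It also fails if it takes over 72 s, if anything falls off the work surface, if the arm or the gripper's body presses on something with over 40 N, if the wrist force passes 120 N, or if a joint passes its speed limit or range.

## Working session

There is one attempt and no reset: what is moved stays moved. The work goes in short steps, Python scripts to look and compute and a shell command to move; the robot and the scene stay as the last step left them, time stands still between calls to the robot, and variables do not carry over. Pictures are saved under pics/ and viewed, at most 10 in all, crops included, and the job is handed in when it is done.

```bash
ls; mkdir -p pics
python3 - <<'E'
from cell import env
import cv2,numpy as np
np.set_printoptions(precision=4,suppress=True)
for n in ("scene","top"):
    cv2.imwrite(f"pics/{n}0.png",cv2.resize(env.camera(n)[:,:,::-1],(800,600),interpolation=cv2.INTER_CUBIC))
    print(n,env.calibration(n))
print(env.calibration("wrist"))
s=env.sense();print(s)
E
```

```text
cell.py
nudge.py
pics
scene {'fx': 398.5417594634854, 'fy': 398.5417594634854, 'cx': 252.7968584409137, 'cy': 185.93697190710307, 'world_from_camera': array([[   0.449 ,    0.6692,   -0.592 , 1061.6187],
       [   0.8934,   -0.3451,    0.2876, -271.1075],
       [  -0.0118,   -0.6581,   -0.7529,  707.909 ],
       [   0.    ,    0.    ,    0.    ,    1.    ]])}
top {'fx': 404.8803085149436, 'fy': 404.8803085149436, 'cx': 253.72748431160053, 'cy': 191.44858763561274, 'world_from_camera': array([[  0.003 ,  -0.9821,   0.1882, 422.0685],
       [ -1.    ,  -0.0029,   0.0008,   6.5582],
       [ -0.0002,  -0.1882,  -0.9821, 858.5795],
       [  0.    ,   0.    ,   0.    ,   1.    ]])}
{'fx': 297.3186396354542, 'fy': 297.3186396354542, 'cx': 255.35979307117844, 'cy': 190.99538200921899, 'T_tool_cam': array([[   0.0007,   -0.9603,   -0.2791,   70.4957],
       [   1.    ,    0.0005,    0.001 ,   -0.478 ],
       [  -0.0008,   -0.2791,    0.9603, -142.6342],
       [   0.    ,    0.    ,    0.    ,    1.    ]])}
{'time': 0.1, 'q': array([ 1.1032,  0.6292,  0.0385,  1.5182, -0.027 ,  0.9963, -0.02  ]), 'qvel': array([-0.0016, -0.0014,  0.0011, -0.0033, -0.0017,  0.0008,  0.0011]), 'effort': array([  0.002 , -56.4533,   1.23  , -19.3973,   0.0112,   0.0053,
        -0.    ]), 'tool_pos': array([ 254.0125, -597.7215,  230.5083]), 'tcp_rot': array([[ 0.9204,  0.391 , -0.0007],
       [ 0.391 , -0.9204,  0.0015],
       [-0.    , -0.0017, -1.    ]]), 'ft_force': array([-0.6729,  0.2125, -0.6804]), 'ft_torque': array([ 0.0019, -0.006 , -0.0026]), 'gripper_force': 0.0, 'opening': 85.23957949639943}
```

View pics/scene0.png

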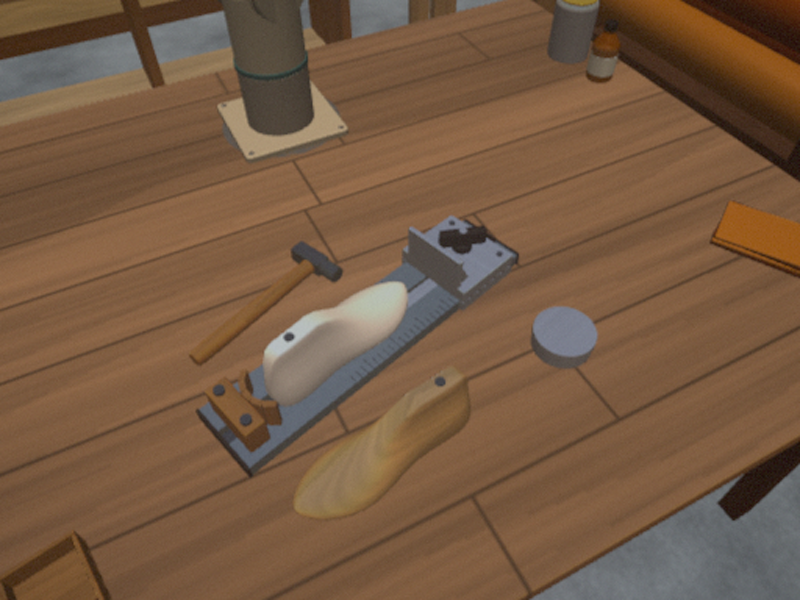

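View pics/top0.png

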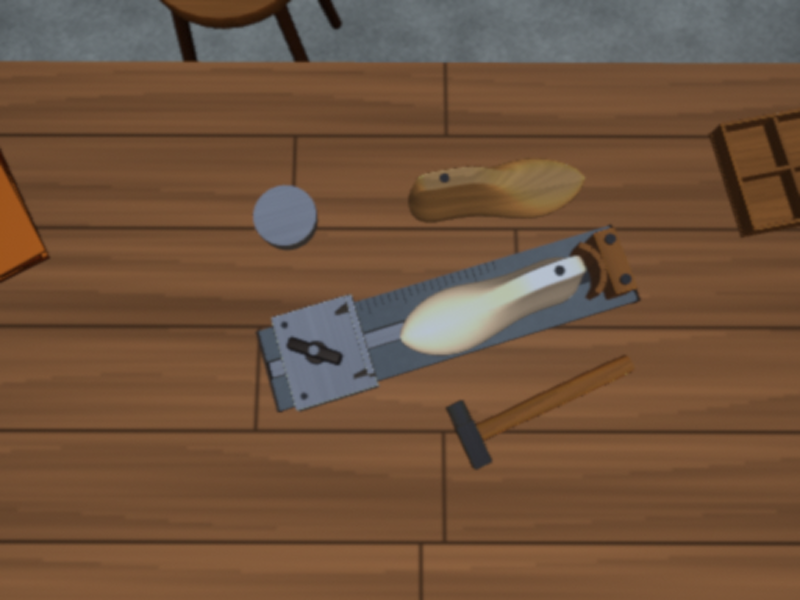

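The scene view shows the gauge running diagonally, knob at about (462,238), cup at (237,410) and white last between. In the top view the knob hub is at (314,351), bar ends (289,344)/(341,358), and the bed corners are (259,330), (279,411), (612,226), (639,298).

```bash
cat > h.py <<'E'
from cell import env
import numpy as np,cv2
np.set_printoptions(precision=3,suppress=True)
def ray(n,u,v,pose=None):
    c=env.calibration(n); 
    x,y=(u-c["cx"])/c["fx"],(v-c["cy"])/c["fy"]
    if n=="wrist":
        r=np.hypot(x,y); d=np.array([x/r*np.sin(r),y/r*np.sin(r),np.cos(r)]); T=np.array(c["T_tool_cam"])
        p,R=pose; return R@T[:3,3]+p, R@T[:3,:3]@d
    T=np.array(c["world_from_camera"]); d=T[:3,:3]@[x,y,1]; return T[:3,3],d/np.linalg.norm(d)
def plane(r,z): o,d=r; return o+d*(z-o[2])/d[2]
def tri(*rs):
    A=sum(np.eye(3)-np.outer(d,d) for o,d in rs); b=sum((np.eye(3)-np.outer(d,d))@o for o,d in rs)
    p=np.linalg.solve(A,b); return p,[round(float(np.linalg.norm(np.cross(p-o,d))),1) for o,d in rs]
def t(u,v): return ray("top",u*.64,v*.64)
def s(u,v): return ray("scene",u*.64,v*.64)
E
python3 - <<'E'
from h import *
print("knob",tri(t(314,351),s(462,238)))
for p in [(259,330),(279,411),(612,226),(639,298)]: print(plane(t(*p),20))
print("bar",plane(t(289,344),80),plane(t(341,358),80))
print("cup corner scene",plane(s(252,470),20),plane(s(200,410),20), tri(t(612,226),s(252,466)))
print("face top", tri(t(352,297),s(464,288)),tri(t(378,382),s(410,229)))
print("toe",plane(t(402,335),38),"heel",plane(t(585,265),100))
E
```

```text
knob (array([507.478, 110.57 ,  62.691]), [0.4, 0.4])
[540.2   190.903  20.   ]
[433.618 160.114  20.   ]
[ 686.399 -289.959   20.   ]
[ 585.274 -320.216   20.   ]
bar [514.398 139.855  80.   ] [497.273  75.227  80.   ]
cup corner scene [ 693.984 -283.59    20.   ] [ 586.806 -317.007   20.   ] (array([ 687.463, -285.762,   20.441]), [4.1, 4.1])
face top (array([581.454,  67.636,  46.918]), [2.6, 2.6]) (array([470.628,  35.079,  82.181]), [6.3, 6.3])
toe [531.622  -0.182  38.   ] heel [ 610.982 -225.304  100.   ]
```

Careful with the scale: shifts go in units of 50 mm. That gives: -552 mm is -11.04, 510 mm is 10.2.

```bash
python3 nudge.py '[[10.2, -11.04, 0, 0, 0, -0.93, 85], [10.2, -11.04, 0, 0, 0, -0.93, 85], [10.2, -11.04, 0, 0, 0, -0.93, 85], [10.2, -11.04, 0, 0, 0, -0.93, 85], [10.2, -11.04, 0, 0, 0, -0.93, 85], [10.2, -11.04, 0, 0, 0, -0.93, 85], [10.2, -11.04, 0, 0, 0, -0.93, 85], [10.2, -11.04, 0, 0, 0, -0.93, 85], [10.2, -11.04, 0, 0, 0, -0.93, 85], [10.2, -11.04, 0, 0, 0, -0.93, 85]]'; python3 -c "
from cell import env
print(env.sense()['q'],env.sense()['tcp_rot'])"
```

```text
time: 1.1
tool_pos: [423.1, -125.7, 231.3]
tcp_rot: [[0.237, 0.971, 0.0], [0.971, -0.237, -0.0], [-0.0, 0.0, -1.0]]
ft_force: [1.0, -0.0, -0.4]
opening: 84.8
gripper_force: 0.0
[ 0.44205048  0.34500532 -0.28537149  2.06443478  0.14026656  0.74994762
 -0.16977632] [[ 2.37218897e-01  9.71456223e-01  4.09828658e-05]
 [ 9.71456221e-01 -2.37218892e-01 -9.28710430e-05]
 [-8.04982426e-05  6.18438263e-05 -9.99999995e-01]]
```

In the tool's units: 26 mm is 0.52, 250 mm is 5.

```bash
python3 nudge.py '[[5, 0.52, 0, 0, 0, 0, 85], [5, 0.52, 0, 0, 0, 0, 85], [5, 0.52, 0, 0, 0, 0, 85], [5, 0.52, 0, 0, 0, 0, 85], [5, 0.52, 0, 0, 0, 0, 85], [5, 0.52, 0, 0, 0, 0, 85], [5, 0.52, 0.8, 0, 0, 0, 85], [5, 0.52, 0.8, 0, 0, 0, 85]]'
python3 - <<'E'
from h import *
S=env.sense(); np.savez("w1.npz",p=S["tool_pos"],R=S["tcp_rot"]); im=env.camera("wrist")[:,:,::-1]
print(S["q"],S["tool_pos"])
cv2.imwrite("pics/w1.png",cv2.resize(im,(800,600),interpolation=cv2.INTER_CUBIC))
E
```

```text
time: 1.9
tool_pos: [503.9, 108.0, 187.7]
tcp_rot: [[0.236, 0.972, -0.009], [0.972, -0.236, -0.003], [-0.005, -0.008, -1.0]]
ft_force: [0.4, 0.1, 0.7]
opening: 85.2
gripper_force: 0.0
[-0.065  0.513 -0.292  1.924  0.21   0.744 -0.716] [503.91  108.019 187.731]
```

View pics/w1.png

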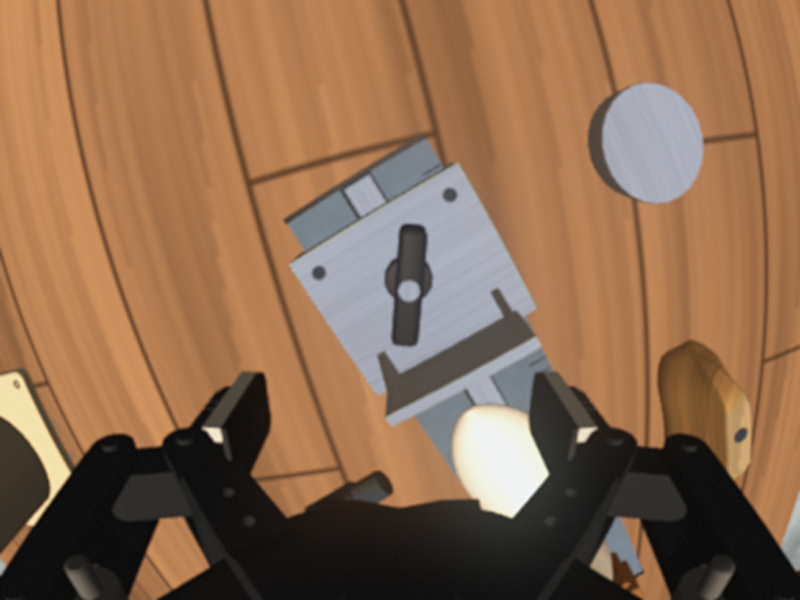

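The wrist view shows the knob bar almost vertical, ends (413,228)–(404,344), boss on its top at (409,291), with the wider hub beneath at (408,279). The carriage's rear deck corners are (290,262) and (459,164), and the face-plate top is (388,420)–(541,343).

Run:
```python
from h import *
z=np.load("w1.npz"); P=(z["p"],z["R"])
w=lambda u,v: ray("wrist",u*.64,v*.64,P)
print("boss tri",tri(w(409,290),t(314,350)), tri(w(409,290),t(314,350),s(462,237)))
print("boss z82",plane(w(409,290),82),"hub z50",plane(w(408,279),50))
a,b=plane(w(404,344),80.5),plane(w(413,228),80.5);print("bar",a,b,(a+b)/2,np.linalg.norm(b-a),np.arctan2(*(b-a)[[1,0]]))
a,b=plane(w(290,262),43.5),plane(w(459,164),43.5);print("rear",a,b,(a+b)/2,np.linalg.norm(b-a),np.arctan2(*(b-a)[[1,0]])+np.pi/2)
a,b=plane(w(388,424),93.5),plane(w(541,347),93.5);print("face",a,b,(a+b)/2,np.linalg.norm(b-a),np.arctan2(*(b-a)[[1,0]])+np.pi/2)
print("toe",plane(w(490,407),40))
```

```text
boss tri (array([507.95 , 108.895,  77.111]), [0.6, 0.6]) (array([508.679, 108.349,  68.219]), [2.1, 2.0, 1.2])
boss z82 [508.776 109.989  82.   ] hub z50 [508.186 108.315  50.   ]
bar [498.469  78.697  80.5  ] [518.816 142.922  80.5  ] [508.643 110.809  80.5  ] 67.3711021249792 1.2639877158856705
rear [436.904 135.586  43.5  ] [555.082 170.226  43.5  ] [495.993 152.906  43.5  ] 123.14955956363558 1.8559230955836448
face [478.496  35.827  93.5  ] [574.694  63.133  93.5  ] [526.595  49.48   93.5  ] 99.99812880466392 1.847368675649281
toe [543.723  -0.371  40.   ]
```

```bash
cat >> h.py <<'E'
def st(target=None):
    S=env.sense(); R=np.array(S["tcp_rot"]); print("t",S["time"],"p",S["tool_pos"],"yang",np.arctan2(R[1,1],R[0,1]),"f",S["ft_force"],"tq",S["ft_torque"],"op",S["opening"],S["gripper_force"],"q",S["q"])
    if target is not None: print("tool delta",R.T@(np.array(target)-S["tool_pos"]))
E
python3 nudge.py '[[0, 0, 0, 0, 0, 0.05, 85], [0, 0, 0, 0, 0, 0.05, 85]]' >/dev/null; python3 -c "
from h import *
st([508.6,109.7,57])"
```

```text
t 2.15 p [507.867 108.624 192.52 ] yang -0.29043786520649384 f [-0.076 -1.081  0.274] tq [-0.006  0.004 -0.03 ] op 84.68205510270447 0.0 q [-0.073  0.505 -0.279  1.918  0.199  0.744 -0.755]
tool delta [  1.189   0.233 135.521]
```

In the tool's units: 1 mm is 0.02, 134 mm is 2.68.

```bash
python3 nudge.py '[[0.02, 0, 1, 0, 0, 0, 60], [0.02, 0, 1.7, 0, 0, 0, 60], [0.02, 0, 2.2, 0, 0, 0, 60], [0.02, 0, 2.5, 0, 0, 0, 60], [0.02, 0, 2.68, 0, 0, 0, 60], [0.02, 0, 2.68, 0, 0, 0, 60]]'
python3 - <<'E'
from h import *
st([508.6,109.7,57]); im=env.camera("wrist")[:,:,::-1]
cv2.imwrite("pics/w2.png",cv2.resize(im,(800,600),interpolation=cv2.INTER_CUBIC))
E
```

```text
time: 2.75
tool_pos: [507.6, 109.8, 57.2]
tcp_rot: [[0.285, 0.959, -0.001], [0.959, -0.285, -0.0], [-0.0, -0.001, -1.0]]
ft_force: [0.0, 0.1, 0.9]
opening: 60.5
gripper_force: 0.0
t 2.75 p [507.647 109.788  57.18 ] yang -0.28900858355934916 f [0.023 0.066 0.914] tq [0.028 0.053 0.014] op 60.45593307594223 0.0 q [-0.143  0.721 -0.186  2.013  0.296  0.433 -0.843]
tool delta [0.188 0.939 0.179]
```

View pics/w2.png

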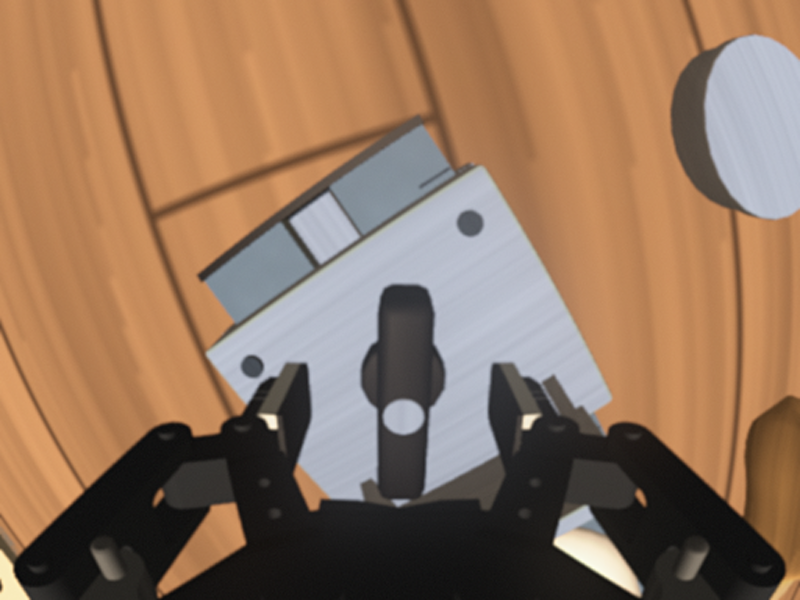

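The wrist picture shows the bar upright between the pads (pads at x≈305 and 492, bar centre about 405), so the grip is aligned. Next I close the fingers.

```bash
python3 nudge.py '[[0, 0.02, 0, 0, 0, 0, 30], [0, 0.02, 0, 0, 0, 0, 10], [0, 0.02, 0, 0, 0, 0, 10], [0, 0.02, 0, 0, 0, 0, 10], [0, 0.02, 0, 0, 0, 0, 10], [0, 0.02, 0, 0, 0, 0, 10]]'; python3 -c "
from h import *
st()"
```

```text
time: 3.4
tool_pos: [509.0, 110.0, 58.3]
tcp_rot: [[0.286, 0.958, 0.001], [0.958, -0.286, 0.0], [0.001, 0.001, -1.0]]
ft_force: [-0.6, -1.2, 5.1]
opening: 14.8
gripper_force: 59.4
t 3.4 p [509.016 109.953  58.301] yang -0.28973628312753175 f [-0.64  -1.174  5.075] tq [-0.031  0.232 -0.16 ] op 14.817793919878886 59.37713384628296 q [-0.143  0.72  -0.187  2.011  0.295  0.435 -0.843]
```

In the tool's units: -0.6 mm is -0.012, -0.4 mm is -0.008.

```bash
python3 nudge.py '[[0, 0, -0.004, 0, 0, -0.1, 10], [0, 0, -0.008, 0, 0, -0.2, 10], [0, 0, -0.012, 0, 0, -0.3, 10], [0, 0, -0.012, 0, 0, -0.3, 10]]'; python3 -c "
from h import *
st()"
```

```text
time: 3.8
tool_pos: [508.8, 110.0, 58.6]
tcp_rot: [[-0.011, 1.0, 0.001], [1.0, 0.011, 0.001], [0.001, 0.001, -1.0]]
ft_force: [-0.8, -0.1, 5.3]
opening: 14.7
gripper_force: 59.1
t 3.8 p [508.844 110.004  58.562] yang 0.011284031705062982 f [-0.786 -0.085  5.262] tq [0.036 0.249 0.176] op 14.678801205359589 59.09037172794342 q [-0.091  0.726 -0.264  2.01   0.405  0.455 -0.647]
```

In the tool's units: -0.8 mm is -0.016, -0.6 mm is -0.012.

```bash
python3 nudge.py '[[0, 0, -0.004, 0, 0, -0.1, 10], [0, 0, -0.008, 0, 0, -0.2, 10], [0, 0, -0.012, 0, 0, -0.3, 10], [0, 0, -0.016, 0, 0, -0.4, 10]]'; python3 -c "
from h import *
st()"; python3 nudge.py '[[0, 0, -0.004, 0, 0, -0.1, 10], [0, 0, -0.008, 0, 0, -0.2, 10], [0, 0, -0.012, 0, 0, -0.3, 10], [0, 0, -0.016, 0, 0, -0.4, 10], [0, 0, -0.02, 0, 0, -0.5, 10], [0, 0, -0.02, 0, 0, -0.5, 10]]'
python3 - <<'E'
from h import *
st(); im=env.camera("wrist")[:,:,::-1]
cv2.imwrite("pics/w3.png",im)
E
```

```text
time: 4.2
tool_pos: [508.7, 110.0, 59.3]
tcp_rot: [[-0.4, 0.916, 0.0], [0.916, 0.4, -0.0], [-0.0, 0.0, -1.0]]
ft_force: [-1.8, 0.8, 4.2]
opening: 14.6
gripper_force: 59.4
t 4.2 p [508.687 109.98   59.285] yang 0.4116907678091347 f [-1.838  0.812  4.19 ] tq [ 0.056  0.386 -0.331] op 14.634501943807798 59.426608085632324 q [-0.023  0.738 -0.369  2.007  0.54   0.492 -0.377]
time: 4.8
tool_pos: [508.4, 109.8, 60.3]
tcp_rot: [[-0.79, 0.613, -0.0], [0.613, 0.79, -0.0], [-0.0, -0.0, -1.0]]
ft_force: [-1.2, -0.2, 6.2]
opening: 14.6
gripper_force: 59.3
t 4.8 p [508.447 109.776  60.287] yang 0.9103590040535233 f [-1.24  -0.247  6.175] tq [-0.002  0.405  0.12 ] op 14.611357781559708 59.26660895347595 q [ 0.063  0.761 -0.504  2.005  0.69   0.551 -0.02 ]
```

View pics/w3.png

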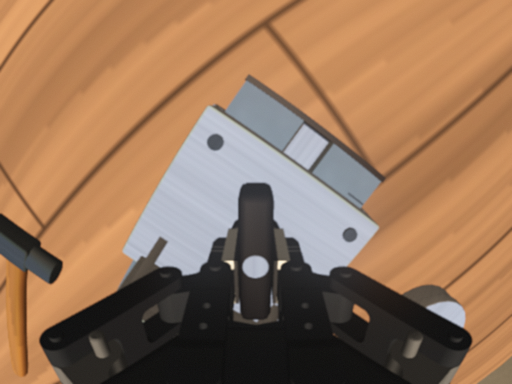

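The bar turned with the fingers and stays gripped, boss at (256,266); the knob is at about 1.1 rad, so the stop is free. Next I slide it 40 mm towards the cup.

In the tool's units: -32.5 mm is -0.65, -23.3 mm is -0.466.

```bash
python3 nudge.py '[[-0.04, -0.03, 0, 0, 0, 0, 10], [-0.12, -0.086, 0, 0, 0, 0, 10], [-0.2, -0.144, 0, 0, 0, 0, 10], [-0.284, -0.204, 0, 0, 0, 0, 10], [-0.366, -0.262, 0, 0, 0, 0, 10], [-0.446, -0.32, 0, 0, 0, 0, 10], [-0.528, -0.378, 0, 0, 0, 0, 10], [-0.61, -0.438, 0, 0, 0, 0, 10], [-0.65, -0.466, 0, 0, 0, 0, 10]]'; python3 -c "
from h import *
st()
S=env.sense();u=np.array([-.285,.958,0]);print('along',S['ft_force']@u,'lat',S['ft_force']@[.958,.285,0])"
```

```text
time: 5.75
tool_pos: [520.3, 71.5, 60.3]
tcp_rot: [[-0.789, 0.614, 0.001], [0.614, 0.789, 0.0], [-0.001, 0.001, -1.0]]
ft_force: [-2.4, 0.9, 5.6]
opening: 14.8
gripper_force: 59.3
t 5.75 p [520.307  71.491  60.293] yang 0.9093847603088429 f [-2.367  0.898  5.621] tq [0.273 0.357 0.198] op 14.819320360660246 59.25573170185089 q [ 0.144  0.767 -0.514  1.992  0.694  0.562  0.055]
along 1.5350887171211345 lat -2.0115574748955174
```

```bash
cat > f.py <<'E'
from h import *
S=env.sense();u=np.array([-.294,.956,0]);f=S['ft_force'];print(S["time"],S["tool_pos"],'along',f@u,'lat',f@[.956,.294,0],"fz",f[2],"tz",S["ft_torque"][2],"s",(S["tool_pos"]-np.array([508.4,109.8,60]))@-u,"op",S["opening"])
E
python3 nudge.py '[[-0.04, -0.028, 0, 0, 0, 0, 10], [-0.082, -0.058, 0, 0, 0, 0, 10], [-0.122, -0.086, 0, 0, 0, 0, 10], [-0.164, -0.114, 0, 0, 0, 0, 10], [-0.196, -0.138, 0, 0, 0, 0, 10]]' >/dev/null; python3 f.py;  python3 nudge.py '[[-0.032, -0.023, 0, 0, 0, 0, 10], [-0.066, -0.046, 0, 0, 0, 0, 10], [-0.098, -0.068, 0, 0, 0, 0, 10]]'>/dev/null; python3 f.py;  python3 nudge.py '[[-0.032, -0.023, 0, 0, 0, 0, 10], [-0.066, -0.046, 0, 0, 0, 0, 10]]'>/dev/null; python3 f.py
```

```text
6.25 [523.2    62.13   60.289] along 5.391581856866823 lat -1.7601671046304246 fz 5.3424311512444955 tz 0.057242019164202 s 49.92355849341631 op 14.818124228775327
6.55 [524.961  56.502  60.285] along 5.86254622829526 lat -1.7521867373559403 fz 5.652892438659774 tz 0.10338111940230674 s 55.8212862661012 op 14.913283759201825
6.75 [526.122  52.721  60.271] along 4.724780831635954 lat -1.958950425057645 fz 5.141869006821453 tz -0.005777277897784143 s 59.77807395747289 op 14.671176030147812
```

In the tool's units: -2.45 mm is -0.049, -1.7 mm is -0.034.

```bash
python3 nudge.py '[[-0.024, -0.017, 0, 0, 0, 0, 10], [-0.049, -0.034, 0, 0, 0, 0, 10]]'>/dev/null; python3 f.py;  python3 nudge.py '[[-0.024, -0.017, 0, 0, 0, 0, 10], [-0.049, -0.034, 0, 0, 0, 0, 10]]'>/dev/null; python3 f.py;python3 - <<'E'
from h import *
cv2.imwrite("pics/top1.png",cv2.resize(env.camera("top")[120:250,220:430,::-1],(800,495),interpolation=cv2.INTER_CUBIC))
E
```

```text
6.95 [527.013  49.845  60.297] along 5.026031359038027 lat -1.7112149698992754 fz 6.131288317955351 tz 0.05500475411070609 s 62.789065317092124 op 14.821907336757498
7.15 [527.888  46.999  60.296] along 4.969735097223634 lat -1.0433813218413457 fz 5.112852942424181 tz 0.0608480167518187 s 65.76742659506561 op 14.804463711479155
```

View pics/top1.png

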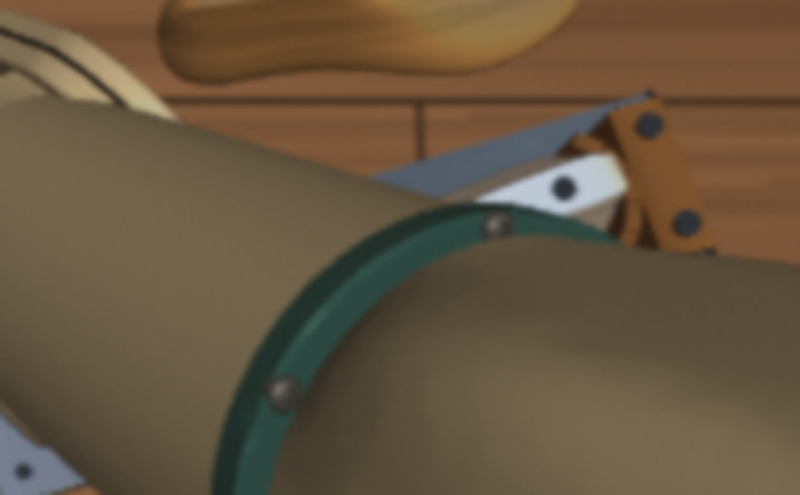

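The top crop shows the last's heel, near (620,180), now inside the cup and close to its back wall, with the arm hiding the rest. I carry on in 1 mm steps, watching the force.

In the tool's units: -1.6 mm is -0.032, -1.15 mm is -0.023.

```bash
python3 nudge.py '[[-0.016, -0.0114, 0, 0, 0, 0, 10], [-0.032, -0.023, 0, 0, 0, 0, 10]]'>/dev/null; python3 f.py;  python3 nudge.py '[[-0.016, -0.0114, 0, 0, 0, 0, 10]]'>/dev/null; python3 f.py; python3 nudge.py '[[-0.016, -0.0114, 0, 0, 0, 0, 10]]'>/dev/null; python3 f.py
```

```text
7.4 [528.492  45.153  60.284] along 5.231181203401427 lat -2.1427892641243407 fz 4.876172720941324 tz 0.04657161526533116 s 67.7096286898698 op 14.77244825411524
7.5 [528.553  44.914  60.284] along 7.909463383854799 lat -1.0188687201680038 fz 5.629629600486737 tz -0.01196809452733414 s 67.95618214857791 op 14.748135689939678
7.6 [528.616  44.738  60.267] along 9.019791959080816 lat -1.9777673593970935 fz 5.793496325005031 tz 0.02217835400786758 s 68.14323301913929 op 15.028417905944409
```

```bash
python3 nudge.py '[[-0.016, -0.0114, 0, 0, 0, 0, 10]]'>/dev/null; python3 f.py;  python3 nudge.py '[[-0.016, -0.0114, 0, 0, 0, 0, 10], [-0.016, -0.0114, 0, 0, 0, 0, 10], [-0.016, -0.0114, 0, 0, 0, 0, 10]]'>/dev/null; python3 f.py
```

```text
7.7 [528.677  44.611  60.297] along 10.554225217153856 lat -2.24809908449474 fz 6.322506180141913 tz 0.012831594380312512 s 68.28175830884483 op 15.043574031405045
8.0 [528.719  44.473  60.299] along 10.094884066071833 lat -1.9278040458187302 fz 6.690910753908728 tz 0.017345182457514506 s 68.42668391232613 op 14.775873845101906
```

```bash
python3 nudge.py '[[-0.016, -0.0114, 0, 0, 0, 0, 10], [-0.032, -0.023, 0, 0, 0, 0, 10], [-0.032, -0.023, 0, 0, 0, 0, 10]]'>/dev/null; python3 f.py;  python3 nudge.py '[[0, 0, 0, 0, 0, 0, 10], [0, 0, 0, 0, 0, 0, 10]]'>/dev/null; python3 f.py
```

```text
8.3 [528.83   44.155  60.281] along 13.046842723072187 lat -2.551654659559122 fz 6.329814995262919 tz 0.00072095918276633 s 68.76312083747342 op 14.780721919609137
8.5 [528.832  44.172  60.304] along 13.86926022317635 lat -2.856034757040835 fz 5.962329734126239 tz -0.07193574416292753 s 68.74772520261743 op 14.970254935549086
```

```bash
for i in 1 2 3 4 5; do python3 nudge.py '[[0, 0, 0.002, 0, 0, 0.05, 10], [0, 0, 0.004, 0, 0, 0.1, 10]]'>/dev/null; python3 f.py; done; python3 -c "
from h import *
st()"
```

```text
8.7 [528.842  44.227  60.094] along 13.386386201067037 lat -3.112856185927002 fz 7.010805918872721 tz 0.2611733609072202 s 68.69738617642662 op 14.624291037531123
8.9 [528.902  44.262  59.904] along 14.747588841081209 lat -2.285235052259949 fz 6.096408712647948 tz 0.22036038524955254 s 68.68214830564827 op 15.056391789715276
9.1 [528.936  44.306  59.687] along 13.25063994219041 lat -2.0255013238075024 fz 6.29941292071573 tz 0.24307623355693667 s 68.65009280516966 op 15.26672703248137
9.3 [528.986  44.323  59.495] along 14.632925183603035 lat -2.109211916967385 fz 6.721058848691393 tz 0.22703194116028333 s 68.648285141782 op 15.221578538383508
9.5 [529.025  44.315  59.297] along 15.117274372843728 lat -2.792220731484652 fz 7.04011900067468 tz 0.25214195908646764 s 68.6674705827596 op 14.820549151803265
t 9.5 p [529.025  44.315  59.297] yang 0.41307491418007447 f [-7.111 13.626  7.04 ] tq [2.885 1.456 0.252] op 14.820549151803265 59.32126343250275 q [ 0.129  0.751 -0.398  1.978  0.547  0.517 -0.243]
```

```bash
sed -i '$s/$\nR=0//' f.py; echo 'R=S["tcp_rot"];print("   k",np.arctan2(R[1,1],R[0,1])+1.571-1.365)' >> f.py; for i in 1 2 3 4; do python3 nudge.py '[[0, 0, 0.002, 0, 0, 0.05, 10], [0, 0, 0.004, 0, 0, 0.1, 10]]'>/dev/null; python3 f.py; done
```

```text
9.7 [529.076  44.326  59.096] along 13.84960182807254 lat -2.167403578515357 fz 5.452765351567982 tz 0.2842729358837769 s 68.67227491485349 op 15.078178705628709
   k 0.5191053884259531
9.9 [529.094  44.382  58.877] along 14.78174079135771 lat -1.9347681119651323 fz 6.15692401434084 tz 0.2149315146293858 s 68.62370751587889 op 14.978836079539454
   k 0.41922986504198456
10.1 [529.176  44.38   58.712] along 15.248652835676983 lat -2.2713897157622425 fz 7.149874328123619 tz 0.26300304779114514 s 68.64983611126891 op 14.648364995921701
   k 0.31923554779643504
10.3 [529.208  44.362  58.487] along 13.903242926041688 lat -0.7936768578924567 fz 8.188049873131678 tz 0.2411332394573356 s 68.67651385411355 op 14.509024021269783
   k 0.21926590455327388
```

```bash
for i in 1 2 3; do python3 nudge.py '[[0, 0, 0.002, 0, 0, 0.05, 10], [0, 0, 0.004, 0, 0, 0.1, 10]]'>/dev/null; python3 f.py; done
```

```text
10.5 [529.271  44.35   58.389] along 14.525937605891885 lat -0.7603127148729687 fz 9.174265222908067 tz 0.2521838359314271 s 68.70621822421073 op 14.875943801404917
   k 0.11954104868111615
10.7 [529.308  44.349  58.291] along 14.347469785706393 lat -0.24944752055432318 fz 9.967863822835694 tz 0.4328981038809662 s 68.718224150523 op 14.86420111291803
   k 0.019962309617269414
10.9 [529.381  44.343  58.213] along 14.581746366831682 lat -2.135349012205521 fz 10.16516425574375 tz 0.5253658550470099 s 68.74514441276128 op 14.785430526862578
   k -0.07958375233879611
```

```bash
for i in 1 2; do python3 nudge.py '[[0, 0, 0.001, 0, 0, 0.05, 10]]'>/dev/null; python3 f.py; done
```

```text
11.0 [529.41   44.32   58.167] along 14.54860404175067 lat -1.3313405597102026 fz 9.71790698923267 tz 0.4299563506328384 s 68.7762369981811 op 15.096274453520778
   k -0.12936911412194685
11.1 [529.421  44.341  58.141] along 14.73018723760842 lat -1.2725917248286516 fz 10.491074229206317 tz 0.5432914916432419 s 68.7585707348845 op 15.09839440258652
   k -0.17915854990230096
```

```bash
for i in 1 2 3 4; do python3 nudge.py '[[0, 0, 0.0004, 0, 0, 0.025, 10]]'>/dev/null; python3 f.py; done
```

```text
11.2 [529.407  44.293  58.092] along 14.701445664070244 lat -2.134212474381092 fz 9.720134186372466 tz 0.6206489431715961 s 68.8006563344735 op 14.699002909737263
   k -0.2036149148782067
11.3 [529.425  44.282  58.083] along 13.703864135840668 lat -0.9608242857576754 fz 10.865767795568365 tz 0.656680766215085 s 68.81595339465872 op 14.723482270565716
   k -0.2279874689228938
11.4 [529.394  44.066  58.081] along 13.464954742541584 lat -0.6889668796935386 fz 9.219579712495452 tz 0.5789365719910382 s 69.01405900123301 op 14.688402006458459
   k -0.253069303171259
11.5 [529.431  44.104  58.076] along 12.942266996342948 lat -0.7002188374406151 fz 8.98750557486544 tz 0.6909314681508865 s 68.988422248738 op 14.734222740213035
   k -0.2778575433881072
```

```bash
for i in 1 2; do python3 nudge.py '[[0, 0, 0.0004, 0, 0, 0.025, 10]]'>/dev/null; python3 f.py; done; for i in 1 2 3 4; do python3 -c "
from h import *
im=env.camera('wrist')[:,:,::-1]; cv2.imwrite('pics/w4.png',im); print(env.sense()['ft_torque'][2],env.sense()['ft_force'])"; done
```

```text
11.6 [529.427  44.077  58.051] along 13.849091640521774 lat -0.15971344229370876 fz 9.43116286922904 tz 0.6562715073941144 s 69.01361862450827 op 14.878566881780161
   k -0.3028101030250794
11.7 [529.346  44.122  58.019] along 13.160381330905407 lat -0.3559740344627529 fz 8.998570945830679 tz 0.6880415841509161 s 68.94598596810022 op 14.795913701950475
   k -0.32768455757129344
0.5743399104133668 [-5.49  13.465 10.842]
0.5415618029178891 [-4.93  12.615  9.448]
0.5432806261019751 [-4.82  13.282  9.111]
0.5342284673389307 [-4.443 13.364  9.37 ]
```

View pics/w4.png

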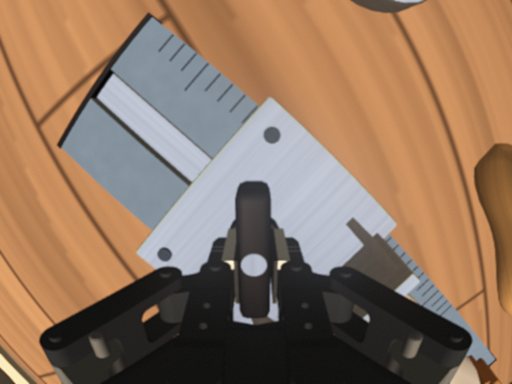

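The wrist picture shows the bar still square in the pads, from (253,183) to (256,318), lagging only about 0.03 rad. The measured torque is about 0.43 over free, so I give it a touch more and then relieve the push.

```bash
for i in 1 2; do python3 nudge.py '[[0, 0, 0, 0, 0, 0.025, 10]]'>/dev/null; python3 f.py; done; python3 nudge.py '[[0.024, -0.026, 0, 0, 0, 0, 10], [0.048, -0.052, 0, 0, 0, 0, 10], [0.048, -0.052, 0, 0, 0, 0, 10]]' >/dev/null; python3 f.py
```

```text
12.0 [529.181  44.104  58.003] along 13.66312697202511 lat -1.143252247443201 fz 9.930765697798646 tz 0.6395237442261655 s 68.91534082208354 op 14.839973357482622
   k -0.352154012697631
12.1 [529.266  44.112  57.976] along 14.154896510187479 lat -1.7318496948527269 fz 11.493903195355152 tz 0.6484814492642685 s 68.93269838337385 op 14.526655654303799
   k -0.37757081843686024
12.4 [528.938  44.392  57.964] along 8.71860557473851 lat -1.785844034481097 fz 9.335165812988144 tz 0.6524866735029858 s 68.56822724312275 op 14.849462735083826
   k -0.37893025287081405
```

Run:
```python
from h import *
cv2.imwrite('pics/w5.png',env.camera('wrist')[:,:,::-1])
for n in ("w3","w4","w5"):
    g=cv2.imread(f"pics/{n}.png",0).astype(int); c=[]
    for v in range(192,228):
        r=g[v,225:285]<100; i=np.where(r)[0]
        i=[k for k in i if abs(k-30)<22]; c.append((v,225+np.mean(i),len(i)))
    c=np.array(c); k=np.polyfit(c[:,0],c[:,1],1); print(n,k[0],np.polyval(k,200),c[::9,2])
```

```text
w3 -0.01859716859716784 255.57945087945083 [32. 34. 34. 35.]
w4 0.0583011583011576 252.75169455169464 [33. 35. 35. 38.]
w5 0.034105534105533235 253.92599742599745 [33. 35. 35. 39.]
```

In the tool's units: -2.2 mm is -0.044, 2 mm is 0.04.

```bash
python3 nudge.py '[[0.024, -0.026, 0, 0, 0, 0, 10], [0.04, -0.044, 0, 0, 0, 0, 10]]' >/dev/null; python3 f.py; for i in 1 2 3; do python3 nudge.py '[[0, 0, 0, 0, 0, 0.02, 10]]'>/dev/null; python3 f.py; done;  python3 - <<'E'
from h import *
for n in range(1):
    g=cv2.cvtColor(env.camera('wrist'),cv2.COLOR_RGB2GRAY).astype(int); c=[]
    for v in range(192,228):
        i=np.where(g[v,233:277]<100)[0]; c.append((v,233+np.mean(i)))
    c=np.array(c); k=np.polyfit(c[:,0],c[:,1],1); print(k[0],np.polyval(k,200))
E
```

```text
12.65 [528.889  44.615  57.994] along 0.5711049225883026 lat -1.012507509060176 fz 8.730461616480127 tz 0.6886049619934611 s 68.34039006516463 op 14.865849146804772
   k -0.38068778917743973
12.75 [529.198  44.888  57.961] along 4.807693758993922 lat -3.0891182249027613 fz 11.4692619811357 tz 0.72576399892731 s 68.17078480994837 op 14.879663867345544
   k -0.4010912257481224
12.85 [529.351  45.053  57.959] along 2.519089768462692 lat -0.01937345722365258 fz 4.8836938034614565 tz 0.7637957906073771 s 68.05783081567766 op 14.802141250579213
   k -0.42134474113615406
12.95 [528.635  45.136  57.943] along 4.1689338977204295 lat -2.3805408240099872 fz 9.794791674318876 tz 0.7591182474640115 s 67.76816798486497 op 14.79218859617209
   k -0.4412490267133855
0.024839124839124756 254.31958386958385
```

Torque is about 0.5 N·m over free, which is well tight and clear of the 0.65 limit. Now I release and lift away.

```bash
python3 nudge.py '[[0, 0, 0, 0, 0, 0, 25], [0, 0, 0, 0, 0, 0, 40], [0, 0, 0, 0, 0, 0, 50], [0, 0, 0, 0, 0, 0, 50]]' |tail -3; python3 f.py; python3 nudge.py '[[0, 0, -0.3, 0, 0, 0, 50], [0, 0, -1, 0, 0, 0, 50], [0, 0, -2, 0, 0, 0, 50], [0, 0, -2.8, 0, 0, 0, 50], [0, 0, -2.8, 0, 0, 0, 50]]'>/dev/null
python3 - <<'E'
from h import *
st(); S=env.sense(); np.savez("w6.npz",p=S["tool_pos"],R=S["tcp_rot"])
cv2.imwrite("pics/w6.png",cv2.resize(env.camera("wrist")[:,:,::-1],(800,600),interpolation=cv2.INTER_CUBIC))
E
```

```text
ft_force: [-0.4, 0.2, 0.1]
opening: 50.1
gripper_force: 0.0
13.4 [528.906  43.16   56.917] along 0.27287337956820573 lat -0.3417469154173636 fz 0.07286316308146432 tz 0.0019805224586645466 s 69.7364288971104 op 50.13932444431593
   k -0.44400839084901245
t 13.9 p [532.626  43.963 202.366] yang -0.6500221782297746 f [ 1.472 -0.45  -0.261] tq [ 0.045 -0.038  0.055] op 50.122059457029245 0.0 q [-0.012  0.499 -0.179  1.879  0.124  0.763 -0.909]
```

View pics/w6.png

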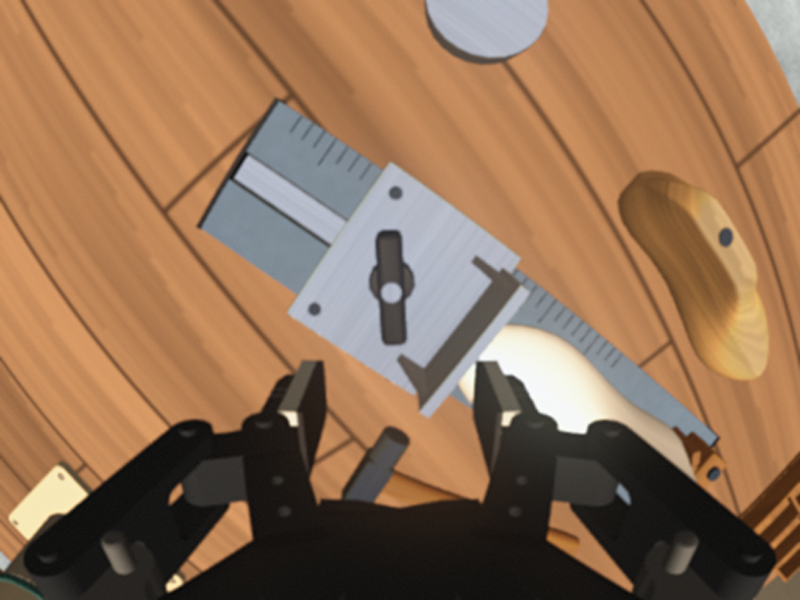

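The wrist picture shows the bar at (390,290), free of the fingers, and the last's toe against the face plate at about (480,370). I move clear and check from the top.

In the tool's units: -60 mm is -1.2, -140 mm is -2.8.

```bash
python3 nudge.py '[[2.8, -2.8, -1.2, 0, 0, 0, 50], [2.8, -2.8, -1.2, 0, 0, 0, 50], [2.8, -2.8, -1.2, 0, 0, 0, 50], [2.8, -2.8, -1.2, 0, 0, 0, 50], [2.8, -2.8, -1.2, 0, 0, 0, 50], [2.8, -2.8, -1.2, 0, 0, 0, 50], [2.8, -2.8, -1.2, 0, 0, 0, 50]]'|head -2
python3 - <<'E'
from h import *
a=cv2.resize(env.camera("top")[130:270,150:430,::-1],(600,300),interpolation=cv2.INTER_CUBIC)
b=cv2.resize(env.camera("scene")[120:310,110:350,::-1],(379,300),interpolation=cv2.INTER_CUBIC)
a=cv2.resize(a,(720,360)); b=cv2.resize(env.camera("scene")[130:310,110:400,::-1],(386,240))
cv2.imwrite("pics/end.png",np.vstack([a,np.hstack([b,np.zeros((240,334,3),np.uint8)])]))
E
```

```text
time: 14.65
tool_pos: [501.7, 237.7, 255.6]
```

View pics/end.png

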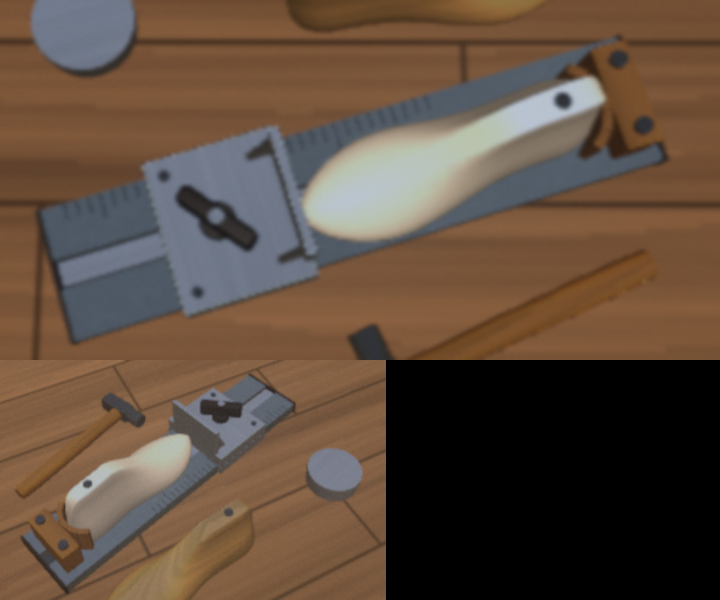

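The top crop shows the toe (303,197) against the stop face and the heel (605,90) in the cup; in the scene view the last stands flat and the other things are unmoved. Last I check alignment in numbers.

Run:
```python
from h import *
T=lambda u,v,z: plane(ray("top",150+u*280/720,130+v*140/360),z)
L=(T(38,210,20)+T(75,342,20))/2; Rr=(T(618,38,20)+T(665,160,20))/2
x=(L-Rr)[:2]; print(np.linalg.norm(x)); x/=np.linalg.norm(x); y=np.array([-x[1],x[0]]); c=((L+Rr)/2)[:2]
print("yaw",np.arctan2(x[1],x[0]))
for n,p in dict(toe=T(303,200,38),hole=T(563,100,115),heeltop=T(605,90,112),ballfar=T(383,125,40),ballnear=T(365,241,30),face1=T(278,127,93.5),face2=T(317,270,93.5),knob=T(217,216,81)).items():
    d=p[:2]-c; print(n,d@x,d@y)
```

```text
501.268098246431
yaw 1.8696939150553795
toe 44.38748647971574 1.9308161539772968
hole -154.57943447604373 -2.9518479176259405
heeltop -187.94650696898876 -1.515509843240892
ballfar -35.2727078994255 -37.27306547156013
ballnear 6.287779445536176 46.85896934038831
face1 50.133399626706286 -49.13834810012819
face2 54.30378830124294 61.825780427411914
knob 113.22746878460691 0.40516604644487586
```

```bash
python3 -c "
from cell import env
print(env.job_done())"
```

```text
the job is handed in; nothing more can be done
None
```

The job is handed in: the last sits snug between heel cup and toe stop, flat and in line (to within a few mm by camera), the knob is tightened to about 0.5 N·m over its free torque, the hand is clear, and nothing else on the bench was seen to move.

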